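# Try two sleeves on a leaning gauge pin and sort them

## Robot

A 6-joint arm with a two-finger parallel gripper is mounted at the origin on the work surface. World frame = base frame: x ahead of the robot, y to its left, z up, the work surface at z = 0. Lengths are in m, angles in degrees, forces in N, time in s.
With the tool pointing down it reaches from about 0.375 to 0.9 m from the base axis. Payload 3.1 kg.
Tool frame: the origin (TCP) lies between the finger pads; the fingertips stand 22 mm ahead of it and the grasp point (between the pads) lies 3 mm ahead of it; z points along the fingers, y is the line along which they close (so a half turn about z gives the same grasp; the last joint's range is limited). The gripper opens to 87 mm and grips with 3 to 60 N. Pads are 19 mm wide; open, the fingers measure 117 mm over their backs; the gripper's body (75 mm by 190 mm) begins 51 mm behind the grasp point.
Start: joints at [55.09, 30.224, 82.088, -0, 67.689, -10.227], TCP at [0.261, 0.568, 0.245] pointing down, gripper open.
Joint ranges: [-176.69, 176.69], [-43.24, 126.21], [12.49, 139.97], [-82, 262], [0, 151.66], [-163.58, 163.58]. Speed limits (degrees/s): [159.86, 159.86, 180, 180, 180, 180].

## Interface

Orientations are given as a 3x3 rotation matrix whose columns are the frame's x, y, z axes.
In Python, from rig import bot, capture, search_frame, outline_of, spot_point gives the robot as it stands.
- The arm moves only by the tool jog_arm, never from a script. Its argument "rows" is text: rows parted by semicolons, each of 7 numbers parted by spaces: the opening, from 0 (shut) to 1 (fully open), then the shift along the tool's x, y, z as a fraction of full scale, then the turn, a rotation vector about the tool's x, y, z as a fraction of full scale. A call has 1 to 20 rows; each row is the pose to reach, as a shift and turn from the pose commanded when the call began, along the tool's axes at that moment; what a row does not reach only later rows make up. Full scale, the value 1, is 0.5 m for a shift and pi/4 rad for a turn. A row lasts 1/12 s, in which the tool goes at most 41.7 mm and 7.16 degrees, less where a joint would pass 70% of its speed; a pose out of reach is approached as far as the arm can. A call with a number of a shift or a turn outside -1 to 1 is refused whole. A call with a gripper value outside its range is refused whole. The fingers move at their own pace and stop on an object; the grip force is fixed at half the most. Time passes only in rows, so rows that repeat a pose let the fingers close. It gives the time, the measured TCP pose, the force, the opening and the grip force at its end, in the units of the state.
- bot.read_state(): the state, without advancing time (a new reading comes with each control period).
- capture(name): name is "side" or "top"; returns a dict with "pixels" (400x640x3 uint8, red, green, blue), "fx", "fy", "cx", "cy" (pixels), "R" (3x3) and "t" (3): a world point X has camera coordinates R X + t. Camera axes: x right, y down, z forward; pixel columns grow to the right and rows downward; lengths in m; the calibration is good to about 2 mm. A picture is of the moment at which its call begins. There is no depth.
- bot.hand_in(): hands the job in; it is judged then, once.
Trained networks look in a picture, given as the dict that the camera call returned (one of the last four; its "shot" number tells which), for a name from the list of things; names that differ only in an ending like _2 or _b are one class to them, and where a whole thing is asked for, a point or a joint stands for the part that bears it (a point fixed in the world has none). Each returns a list of dicts, best first, with "conf" (0 to 1); they miss things now and then, are a little off and sometimes report something else, mostly with a low value. They report only what shows in the picture. A call takes as long as a camera call. They do not tell look-alikes from the thing itself.
- search_frame(label, picture): "point" ([x, y, z] in m, in world coordinates, good to about 4 mm: the middle of the surface that is visible of it).
- outline_of(label, picture): "region" (400x640 bool, what is visible of it).
- spot_point(label, picture): "point" ([x, y, z] in m, in world coordinates, good to about 4 mm: a listed point, or the origin of a listed thing).
The state is a dict: "time_s": time; "joint_positions": joint angles; "qvel": joint speeds; "tau": joint torques, N m; "position": TCP position; "tcp_rot": TCP orientation; "force": force on the tool from outside, world axes, zero at the start; "moment": the same for the moment, N m; "opening": opening from 0.0 (shut) to 1.0 (fully open); "grasp_force": force on a finger pad.
Only numpy, scipy, OpenCV 4.12 (cv2) and the standard library are available. Lean on these libraries where they do the work, as an engineer would, in place of code of your own. Each camera call takes 0.05 s, during which the arm holds its last target. There are 200 camera calls.

## Task

Only one of the two aluminium sleeves fits the leaning gauge pin: find it and prove it by sliding it down the pin until it is fully home, staying there for a moment. Then take it off and stand it upright in the wooden tray, and put the sleeve that does not fit in the round steel pan, disturbing nothing else on the bench.

Things in the scene. Friction and masses are not known exactly. Their poses are not given: they have to be found in the camera images.
- sleeve_a: one of two open-ended aluminium tubes standing on the bench, both 36 mm outside diameter and 50 mm tall; one has a 26 mm bore and fits the gauge pin, the other a 19 mm bore and does not. Which is which is for the gauge to tell (from above the wall looks thinner or thicker). Under 0.15 kg. Origin: centre of its underside, z along the tube
- sleeve_b: one of two open-ended aluminium tubes standing on the bench, both 36 mm outside diameter and 50 mm tall; one has a 26 mm bore and fits the gauge pin, the other a 19 mm bore and does not. Which is which is for the gauge to tell (from above the wall looks thinner or thicker). Under 0.15 kg. Origin: centre of its underside, z along the tube
- sleeve_a_mid (a point): the middle of sleeve_a: on its axis, at half its height (25 mm from either end)
- sleeve_b_mid (a point): the middle of sleeve_b: on its axis, at half its height (25 mm from either end)
- gauge: grey cast foot of the pin gauge, fixed to the bench, 130 x 90 mm and 36 mm high, with a rib to 75 mm behind the pedestal. Origin on the bench, 20 mm nearer the pin's side than the middle of the foot; the pin leans toward its -x
- gauge_pin: fixed steel pin on a dark round pedestal (52 mm diameter), leaning 30 degrees from vertical, toward the robot's right (square to straight ahead, or turned up to some 42 degrees outward). Origin: centre of the pedestal's flat top face, square to the pin, 88 mm above the bench; z up along the pin, y level. Pin 52 mm long: 22 mm diameter up to 33 mm, then a conical shoulder to a 16 mm pilot from 38 mm to the tip, tip chamfered 2 to 3 mm
- pin_home (a point): point on the pin's axis 25 mm above the pedestal face: where the middle of a sleeve lies when fully home. A sleeve that fits slides down until its end rests on the pedestal face; one that does not stops on the shoulder, with about 35 mm still to go
- tray: shallow open wooden tray lying on the bench, 150 x 130 mm outside (x, y), walls 6 mm thick and 18 mm high, floor 6 mm thick, heavy. Origin: centre of its underside
- pan: round dark steel pan lying on the bench, 132 mm diameter at the foot, 152 mm at the rim, 28 mm high, wall and floor 4 mm, with a stub handle along its +x, which points away from the robot. Heavy. Origin: centre of its underside
- hammer: hammer lying on the bench beyond the gauge; bystander
- screwdriver: screwdriver lying on the bench near the robot; bystander
- oil_bottle: white plastic bottle with a red cap, 60 mm diameter, 170 mm tall; bystander. Origin: centre of its underside
- log: dark wooden round, 70 mm diameter, 70 mm tall; bystander. Origin: centre of its underside
- rim: flat aluminium ring, 120 mm diameter, 12 mm high, lying on the bench; bystander
- rod_end: upright solid steel rod end, 24 mm diameter, 60 mm tall, behind the gauge; bystander. Origin: centre of its underside
- rivet_cup: small open aluminium cup, 70 mm diameter, 50 mm tall; bystander
Mind the look-alikes: they are no part of the job. Leave any green look-alike of the sleeve_a alone. What is shaped like the gauge but yellow is not meant.

How it is judged (in metres and radians):
On the way:
1. the sleeve that fits is fully home on the gauge pin (distance between sleeve_a_mid and pin_home below 0.006 m and angle between the z axis of sleeve_a and the z axis of gauge_pin, either way round below 0.12 rad), for 0.2 s.
At the end, for the whole second after the job is handed in: The fitting sleeve stands upright (within about 8 degrees) on the tray floor, its middle within 70 mm (tray x) and 60 mm (tray y) of the tray centre; the other sleeve is in the pan, its middle within 68 mm of the pan centre and below 55 mm; both at rest (x of sleeve_a_mid in the frame of tray between -0.07 and 0.07 m and y of sleeve_a_mid in the frame of tray between -0.06 and 0.06 m and height (world z) of sleeve_a_mid below 0.04 m and angle between the z axis of sleeve_a and the z axis of tray, either way round below 0.15 rad and horizontal distance between sleeve_b_mid and pan below 0.068 m and height (world z) of sleeve_b_mid below 0.055 m and linear speed of each of sleeve_a, sleeve_b below 0.02 m/s and angular speed of each of sleeve_a, sleeve_b below 0.2 rad/s); the robot touches nothing.
It fails at once if a bystander (hammer, screwdriver, bottle, log, rim, rod end, cup) is moved by more than 30 mm (distance of any of hammer, screwdriver, oil_bottle, log, rim, rod_end, rivet_cup from where it was at the start of the episode above 0.03 m).
It also fails if it takes over 72 s, if anything falls off the work surface, if the arm or the gripper's body presses on something with over 40 N, if the wrist force passes 120 N, or if a joint passes its speed limit or range.

## Working session

There is one attempt and no reset: what is moved stays moved. The work goes in short steps, Python scripts to look and compute and a tool call to move; the robot and the scene stay as the last step left them, time stands still between calls to the robot, and variables do not carry over. Pictures are saved under pics/ and viewed, at most 10 in all, crops included, and the job is handed in when it is done.

Besides the shell and the picture viewer there is one more tool, called after "Emit:" by a JSON object that holds its "op" and its "data", one argument or row to a line. jog_arm: Moves the arm, as the interface text tells. Its arguments: {"type":"object","properties":{"rows":{"type":"string"}},"required":["rows"]}

```bash
mkdir -p pics; python3 - <<'E'
from rig import bot, capture, search_frame, outline_of, spot_point
import cv2, numpy as np
np.set_printoptions(precision=4,suppress=True)
for n in ["top","side"]:
    p=capture(n); cv2.imwrite(f"pics/{n}0.png",cv2.cvtColor(p["pixels"],cv2.COLOR_RGB2BGR))
    C=-p["R"].T@p["t"]; print(n,p["fx"],p["fy"],p["cx"],p["cy"],C); print(p["R"])
    for l in ["sleeve_a","gauge","gauge_pin","pin_home","tray","pan","oil_bottle","log","rod_end","rivet_cup","rim","hammer","screwdriver"]:
        print(l,[(np.round(d["point"],3).tolist(),round(d["conf"],2)) for d in spot_point(l,p)[:5]])
s=bot.read_state(); print(s["position"],s["tcp_rot"],s["time_s"])
E
```

```text
top 488.82184937124805 488.82184937124805 323.12492829785856 200.056167143722 [ 0.2898 -0.0141  1.3297]
[[ 0.0018 -0.9997 -0.0225]
 [-0.983   0.0024 -0.1834]
 [ 0.1834  0.0224 -0.9828]]
sleeve_a [([0.702, -0.229, -0.001], 0.69), ([0.648, 0.202, 0.0], 0.5), ([0.619, -0.191, -0.002], 0.43)]
gauge [([0.567, 0.014, -0.004], 0.67), ([0.271, 0.21, -0.003], 0.66)]
gauge_pin [([0.269, 0.199, 0.094], 0.88), ([0.572, 0.007, 0.088], 0.71)]
pin_home [([0.274, 0.186, 0.11], 0.85), ([0.581, -0.009, 0.114], 0.63), ([0.36, 0.002, -0.003], 0.22)]
tray [([0.468, 0.212, 0.001], 0.73)]
pan [([0.447, -0.254, -0.001], 0.79), ([0.792, -0.082, 0.002], 0.6)]
oil_bottle [([0.663, -0.354, -0.0], 0.96)]
log [([0.569, 0.374, 0.001], 0.62), ([0.615, -0.191, 0.001], 0.28)]
rod_end [([0.72, 0.047, 0.001], 0.59)]
rivet_cup [([0.734, 0.297, 0.001], 0.65)]
rim [([0.498, -0.427, 0.002], 0.72), ([0.648, 0.206, -0.001], 0.17)]
hammer [([0.789, -0.08, 0.001], 0.96)]
screwdriver [([0.36, 0.002, -0.001], 0.9)]
side 515.6338201582206 515.6338201582206 320.52127433655033 193.40196615639599 [-0.1915 -0.9504  0.7668]
[[ 0.7938 
[... 344 characters left out ...]
3), ([0.575, 0.006, 0.087], 0.81), ([0.569, 0.016, 0.0], 0.47)]
pin_home [([0.578, -0.006, 0.112], 0.83), ([0.271, 0.19, 0.107], 0.59)]
tray [([0.472, 0.213, -0.001], 0.84)]
pan [([0.446, -0.258, -0.006], 0.85)]
oil_bottle [([0.664, -0.352, 0.001], 0.58)]
log [([0.567, 0.371, 0.001], 0.67), ([0.619, -0.194, -0.0], 0.4)]
rod_end [([0.719, 0.045, -0.001], 0.55), ([0.791, -0.081, 0.001], 0.23)]
rivet_cup [([0.734, 0.295, -0.002], 0.85), ([0.579, -0.008, 0.111], 0.16)]
rim [([0.495, -0.429, -0.002], 0.67)]
hammer [([0.794, -0.077, -0.0], 0.83)]
screwdriver [([0.361, -0.004, 0.006], 0.76)]
[0.261  0.5679 0.2446] [[-0.9086  0.4176  0.    ]
 [ 0.4176  0.9086  0.0001]
 [ 0.      0.0001 -1.    ]] 1.4
```

View pics/top0.png

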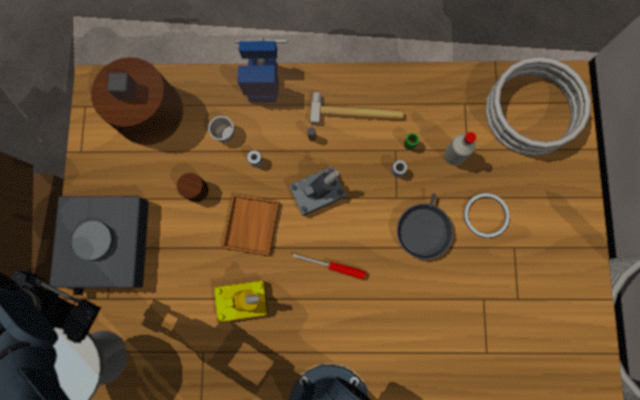

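View pics/side0.png

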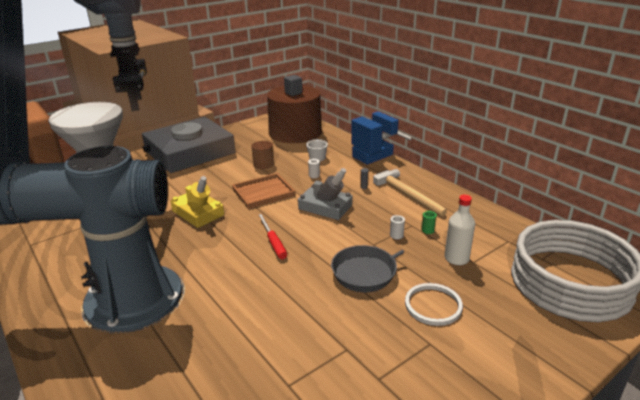

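The sleeves are at (254,158) and (400,167), and the green tube is at (411,141). The grey gauge is at (322,190), the yellow decoy at (242,300), the tray at (252,225) and the pan at (425,231).

```bash
cat > h.py <<'E'
import cv2, numpy as np
from rig import bot, capture, search_frame, outline_of, spot_point
np.set_printoptions(precision=4,suppress=True)
def proj(p,X):
    c=np.asarray(X)@p["R"].T+p["t"]; return np.c_[c[:,0]/c[:,2]*p["fx"]+p["cx"],c[:,1]/c[:,2]*p["fy"]+p["cy"]]
def crop(p,u,v,w,h,s): 
    return cv2.resize(cv2.cvtColor(p["pixels"],cv2.COLOR_RGB2BGR)[v:v+h,u:u+w],None,fx=s,fy=s,interpolation=cv2.INTER_CUBIC)
E
python3 - <<'E'
from h import *
t=capture("top"); s=capture("side")
a=np.hstack([crop(t,239,143,30,30,10),crop(t,385,152,30,30,10)])
b=np.hstack([crop(t,282,157,75,75,4),crop(s,285,155,75,75,4)])
cv2.imwrite("pics/crop1.png",np.vstack([a,b]))
for p in (t,s):
  for l in ["gauge","sleeve_a"]:
    for d in outline_of(l,p)[:3]:
      m=d["region"]; ys,xs=np.nonzero(m); print(l,d["conf"],xs.mean(),ys.mean(),m.sum())
E
```

```text
gauge 0.97 317.87908101571946 191.087061668682 1654
gauge 0.68 241.43050847457627 300.90112994350284 1770
sleeve_a 0.65 255.29184549356222 158.88412017167383 233
sleeve_a 0.56 399.25 168.9875 160
sleeve_a 0.49 411.5251141552511 140.9406392694064 219
gauge 0.94 326.4343807763401 197.69685767097965 1623
gauge 0.82 197.29902280130293 204.15960912052117 1535
gauge 0.74 313.73979591836735 167.60714285714286 196
sleeve_a 0.88 397.10135135135135 225.92567567567568 296
sleeve_a 0.74 313.6927083333333 167.69791666666666 192
sleeve_a 0.6 428.28044280442805 222.04428044280442 271
```

View pics/crop1.png

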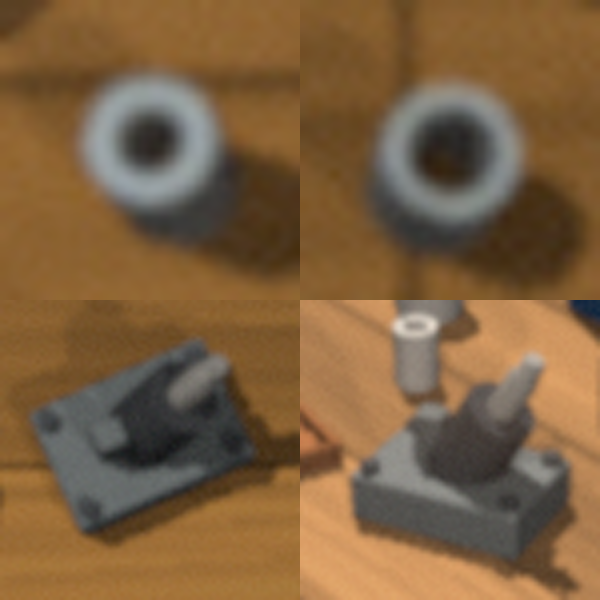

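```bash
python3 - <<'E'
from h import *
from scipy.optimize import least_squares
t=capture("top"); s=capture("side")
def model(q):
    x,y,yaw,off=q; ex=np.array([np.cos(yaw),np.sin(yaw),0]); ey=np.array([-ex[1],ex[0],0]); o=np.array([x,y,0])
    c=[o+a*ex+b*ey+[0,0,.036] for a,b in [(.085,.045),(.085,-.045),(-.045,.045),(-.045,-.045)]]
    P=o+off*ex+[0,0,.088]; ax=-.5*ex+[0,0,.75**.5]
    return c,P,ax
T=np.array([[290.25,185],[303.25,214.5],[345.75,195.75],[333.25,167]])
S=np.array([[298.75,200.5],[339.5,208.75],[352.5,195]])
def res(q):
    c,P,ax=model(q); r=[]
    pt=proj(t,c); ps=proj(s,c)
    r+=[np.min(np.abs(pt-k).sum(1)) for k in T]+[np.min(np.abs(ps-k).sum(1)) for k in S]
    tip=[P+.05*ax]; r+=list((proj(t,tip)-[337.3,173])[0])+list((proj(s,tip)-[343.2,170.3])[0])
    return r
best=min((least_squares(res,[.57,.01,np.radians(a),-.01],loss="soft_l1",diff_step=1e-5) for a in (90,110,130,150,60,30)),key=lambda r:r.cost)
c,P,ax=model(best.x); print(best.cost,best.x[:2],np.degrees(best.x[2]),best.x[3],np.array(res(best.x)));print(P,ax,P+.025*ax)
for k,l in (("top",t),("side",s)):
  print(proj(l,[P,P+.05*ax]), [(d["point"],d["conf"]) for d in spot_point("gauge_pin",l)[:2]],[(d["point"],d["conf"]) for d in search_frame("sleeve_a",l)[:3]])
E
```

```text
6.733360412453941 [0.5672 0.0103] 114.41433206038579 -0.01071481483993075 [ 0.611   0.5271  2.0659  1.3937  3.0724  2.2773  0.9838 -0.0661  0.2922
  0.2371  0.7125]
[0.5716 0.0006 0.088 ] [ 0.2067 -0.4553  0.866 ] [ 0.5767 -0.0108  0.1097]
[[328.4007 181.1326]
 [337.2339 173.2922]] [([0.571, 0.0068, 0.0903], 0.71)] [([0.6445, 0.2003, 0.0486], 0.72), ([0.6954, -0.2278, 0.0387], 0.72), ([0.6152, -0.1927, 0.0399], 0.67)]
[[335.0331 183.2866]
 [343.4371 171.0125]] [([0.2679, 0.1989, 0.0886], 0.66), ([0.5737, 0.0028, 0.0829], 0.65)] [([0.6108, -0.2048, 0.0312], 0.89), ([0.6881, -0.2357, 0.0323], 0.8), ([0.6415, 0.1907, 0.0339], 0.67)]
```

```bash
cat >> h.py <<'E'
from scipy.spatial.transform import Rotation as Ro
def Rt(yaw_y=24.4,tilt=0):
    a=np.radians(yaw_y); y=np.array([np.cos(a),np.sin(a),0]); z=np.array([0,0,-1.]); R=np.c_[np.cross(y,z),y,z]
    return R@Ro.from_rotvec([0,np.radians(tilt),0]).as_matrix()
def rows(*targets):
    "targets (pos,R) -> row numbers from the present pose"
    s=bot.read_state(); p=np.array(s["position"]); R=np.array(s["tcp_rot"])
    print("t",s["time_s"],"pos",p,"op",s["opening"],"grip",s["grasp_force"],"F",np.array(s["force"]))
    for q,Q in targets:
        d=R.T@(np.array(q)-p); print(np.round(d/.5,3),np.round(Ro.from_matrix(R.T@Q).as_rotvec()/(np.pi/4),3),"mm",round(1e3*np.linalg.norm(d)))
E
python3 -c "
from h import *
rows(((.5,0,.22),Rt()))"
```

```text
t 2.0 pos [0.261  0.5679 0.2446] op 0.9955908063683248 grip 0.0 F [-0.0074  0.819   0.1352]
[-0.909 -0.832  0.049] [ 0.    -0.     0.909] mm 617
```

Emit:
{"op": "jog_arm", "data": {
  "rows": "1 -.909 -.832 .049 0 0 .909;1 -.909 -.832 .049 0 0 .909;1 -.909 -.832 .049 0 0 .909;1 -.909 -.832 .049 0 0 .909;1 -.909 -.832 .049 0 0 .909;1 -.909 -.832 .049 0 0 .909;1 -.909 -.832 .049 0 0 .909;1 -.909 -.832 .049 0 0 .909;1 -.909 -.832 .049 0 0 .909;1 -.909 -.832 .049 0 0 .909;1 -.909 -.832 .049 0 0 .909;1 -.909 -.832 .049 0 0 .909;1 -.909 -.832 .049 0 0 .909;1 -.909 -.832 .049 0 0 .909;1 -.909 -.832 .049 0 0 .909;1 -.909 -.832 .049 0 0 .909;1 -.909 -.832 .049 0 0 .909"
}}

```text
time_s: 3.42
position: [0.5011, -0.0018, 0.22]
tcp_rot: [[-0.41, 0.912, 0.001], [0.912, 0.41, 0.0], [-0.0, 0.001, -1.0]]
force: [-0.2, -0.1, 0.2]
opening: 1.003
grasp_force: 0.0
```

```bash
python3 -c "
from h import *
rows(((.6185,-.1925,.12),Rt()),((.6185,-.1925,.037),Rt()))"
```

```text
t 3.4167 pos [ 0.5011 -0.0018  0.22  ] op 1.0033716273656808 grip 0.0 F [-0.1581 -0.1026  0.2441]
[-0.444  0.058  0.2  ] [ 0.001  0.    -0.005] mm 245
[-0.444  0.058  0.366] [ 0.001  0.    -0.005] mm 289
```

Emit:
{"op": "jog_arm", "data": {
  "rows": "1 -.444 .058 .2 0 0 -.005;1 -.444 .058 .2 0 0 -.005;1 -.444 .058 .2 0 0 -.005;1 -.444 .058 .2 0 0 -.005;1 -.444 .058 .2 0 0 -.005;1 -.444 .058 .2 0 0 -.005;1 -.444 .058 .2 0 0 -.005;1 -.444 .058 .2 0 0 -.005;1 -.444 .058 .2 0 0 -.005"
}}

```text
time_s: 4.17
position: [0.6175, -0.1881, 0.1197]
tcp_rot: [[-0.418, 0.909, -0.002], [0.909, 0.418, 0.002], [0.002, -0.001, -1.0]]
force: [-0.1, 0.2, -0.3]
opening: 0.995
grasp_force: 0.0
```

```bash
python3 - <<'E'
from h import *
s=capture("side")
cv2.imwrite("pics/s2.png",crop(s,340,130,140,120,5))
print([(d["point"],d["conf"]) for d in spot_point("sleeve_a",s)[:3]])
rows(((.6185,-.1925,.037),Rt()))
E
```

```text
[([0.7025, -0.2263, -0.0015], 0.86), ([0.6185, -0.1957, -0.0014], 0.77), ([0.6476, 0.1995, 0.002], 0.51)]
t 4.2667 pos [ 0.6178 -0.1879  0.1207] op 1.0038963482188983 grip 0.0 F [0.3195 0.1117 0.5484]
[-0.009 -0.003  0.167] [-0.    -0.001  0.008] mm 84
```

View pics/s2.png

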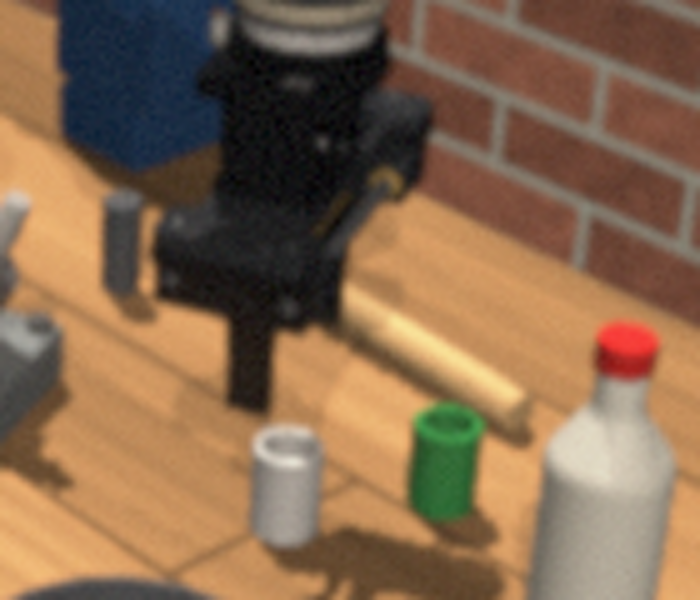

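The gripper is straight above the bright sleeve at crop (287,487), and the green tube and bottle are clear of it, so I descend.

Emit:
{"op": "jog_arm", "data": {
  "rows": "1 -.01 -.003 .08 0 0 .008;1 -.01 -.003 .12 0 0 .008;1 -.01 -.003 .167 0 0 .008;1 -.01 -.003 .167 0 0 .008;.3 -.01 -.003 .167 0 0 .008;0 -.01 -.003 .167 0 0 .008;0 -.01 -.003 .167 0 0 .008;0 -.01 -.003 .167 0 0 .008;0 -.01 -.003 .167 0 0 .008;0 -.01 -.003 .167 0 0 .008;0 -.01 -.003 .167 0 0 .008;0 -.01 -.003 .167 0 0 .008"
}}

```text
time_s: 5.27
position: [0.6191, -0.1953, 0.0368]
tcp_rot: [[-0.411, 0.912, 0.0], [0.912, 0.411, -0.0], [-0.0, 0.0, -1.0]]
force: [-0.7, 0.3, -0.2]
opening: 0.48
grasp_force: 0.3
```

Emit:
{"op": "jog_arm", "data": {
  "rows": "0 0 0 0 0 0 0;0 0 0 0 0 0 0;0 0 0 0 0 0 0;0 0 0 0 0 0 0;0 0 0 0 0 0 0;0 0 0 -.08 0 0 0;0 0 0 -.16 0 0 0;0 0 0 -.24 0 0 0;0 0 0 -.32 0 0 0;0 0 0 -.36 0 0 0;0 0 0 -.36 0 0 0;0 0 0 -.36 0 0 0"
}}

```text
time_s: 6.27
position: [0.6191, -0.1954, 0.2174]
tcp_rot: [[-0.411, 0.912, 0.001], [0.912, 0.411, -0.001], [-0.001, 0.001, -1.0]]
force: [-0.4, -0.2, -1.7]
opening: 0.412
grasp_force: 30.0
```

```bash
python3 - <<'E'
from h import *
P=np.array([.572,.002,.088]); ax=np.array([.2067,-.4553,.866])
for d in (.052+.036+.025,.036): rows((P+d*ax,Rt(tilt=30))); print(P+d*ax)
E
```

```text
t 6.2667 pos [ 0.6191 -0.1954  0.2174] op 0.4118077939220625 grip 29.972945475310553 F [-0.4495 -0.1738 -1.6961]
[0.286 0.077 0.063] [ 0.002  0.669 -0.002] mm 151
[ 0.5954 -0.0494  0.1859]
t 6.2667 pos [ 0.6191 -0.1954  0.2174] op 0.4118077939220625 grip 29.972945475310553 F [-0.4495 -0.1738 -1.6961]
[0.363 0.076 0.196] [ 0.002  0.669 -0.002] mm 210
[ 0.5794 -0.0144  0.1192]
```

Emit:
{"op": "jog_arm", "data": {
  "rows": "0 .05 .02 0 0 .15 0;0 .1 .04 0 0 .3 0;0 .15 .06 0 0 .45 0;0 .2 .077 0 0 .6 0;0 .24 .077 .02 .002 .669 -.002;0 .286 .077 .05 .002 .669 -.002;0 .286 .077 .063 .002 .669 -.002;0 .286 .077 .063 .002 .669 -.002;0 .286 .077 .063 .002 .669 -.002;0 .286 .077 .063 .002 .669 -.002"
}}

```text
time_s: 7.1
position: [0.5957, -0.0497, 0.1846]
tcp_rot: [[-0.356, 0.911, -0.208], [0.789, 0.412, 0.456], [0.501, -0.001, -0.865]]
force: [0.1, 0.3, -1.9]
opening: 0.414
grasp_force: 30.0
```

```bash
python3 - <<'E'
from h import *
t=capture("top"); s=capture("side")
rows()
st=bot.read_state(); R=np.array(st["tcp_rot"]); p=np.array(st["position"]); print(R)
z=R[:,2]; 
P=np.array([.572,.002,.088]); ax=np.array([.2067,-.4553,.866])
for c,n in ((t,"t"),(s,"s")):
    print(n,"sleeve end/top",proj(c,[p+.036*z,p-.014*z]).round(1).tolist(),"pin base/tip",proj(c,[P,P+.052*ax]).round(1).tolist())
cv2.imwrite("pics/ins1.png",np.hstack([crop(t,295,130,80,80,5),crop(s,300,120,80,80,5)]))
E
```

```text
t 7.2 pos [ 0.596  -0.0499  0.1854] op 0.41216516137519266 grip 29.973358430506778 F [-0.5217 -0.0501 -1.604 ]
[[-0.3568  0.9111 -0.2064]
 [ 0.7889  0.4122  0.4558]
 [ 0.5004 -0.0002 -0.8658]]
t sleeve end/top [[341.9, 168.4], [351.7, 159.7]] pin base/tip [[327.9, 181.0], [337.0, 172.8]]
s sleeve end/top [[348.2, 164.0], [357.3, 150.9]] pin base/tip [[334.8, 183.0], [343.6, 170.3]]
```

View pics/ins1.png

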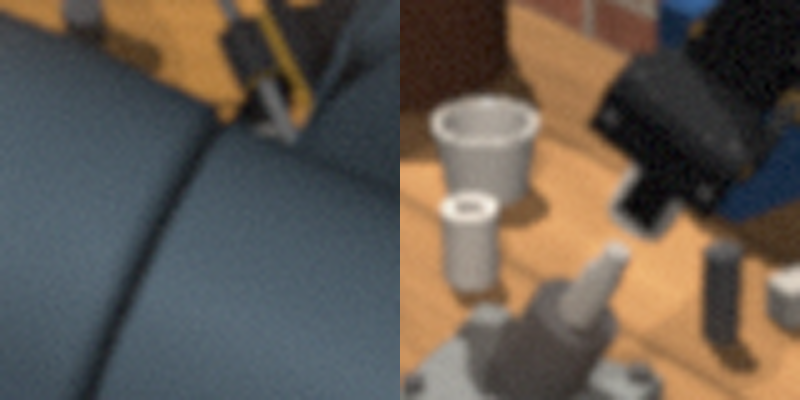

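The side view shows the sleeve's end at about (636,222) in the crop, on the line of the pin with its tip at (620,248). They are aligned, and the arm hides the top view. I advance gently.

Emit:
{"op": "jog_arm", "data": {
  "rows": "0 0 0 .02 0 0 0;0 0 0 .04 0 0 0;0 0 0 .05 0 0 0;0 0 0 .06 0 0 0;0 0 0 .066 0 0 0;0 0 0 .072 0 0 0;0 0 0 .072 0 0 0"
}}

```text
time_s: 7.78
position: [0.5875, -0.0322, 0.1534]
tcp_rot: [[-0.356, 0.911, -0.209], [0.788, 0.413, 0.457], [0.502, -0.002, -0.865]]
force: [1.2, 0.6, -1.9]
opening: 0.416
grasp_force: 30.0
```

```bash
python3 - <<'E'
from h import *
s=capture("side")
rows(); print(bot.read_state()["moment"])
st=bot.read_state(); R=np.array(st["tcp_rot"]); p=np.array(st["position"]); z=R[:,2]
print(proj(s,[p+.036*z]))
cv2.imwrite("pics/ins2.png",crop(s,310,135,60,60,10))
E
```

```text
t 7.8333 pos [ 0.5878 -0.0324  0.1537] op 0.4134289664879614 grip 29.97345199153642 F [ 0.7673  0.392  -0.6826]
[-0.3867 -0.109  -0.0392]
[[341.4627 173.2683]]
```

View pics/ins2.png

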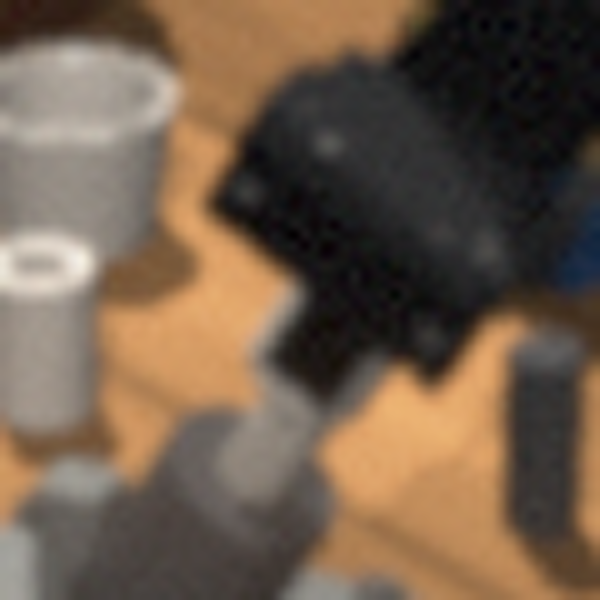

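The pilot is inside the bore and roughly centred, with the sleeve end near (303,390) and the pin at (292,418). Forces are negligible, so I continue.

Emit:
{"op": "jog_arm", "data": {
  "rows": "0 0 0 .008 0 0 0;0 0 0 .016 0 0 0;0 0 0 .024 0 0 0;0 0 0 .03 0 0 0;0 0 0 .03 0 0 0"
}}

```text
time_s: 8.25
position: [0.5855, -0.0261, 0.1403]
tcp_rot: [[-0.357, 0.911, -0.206], [0.789, 0.412, 0.455], [0.5, 0.0, -0.866]]
force: [2.5, -1.5, -4.7]
opening: 0.413
grasp_force: 30.0
```

Emit:
{"op": "jog_arm", "data": {
  "rows": "0 0 0 .006 0 0 0;0 0 0 .012 0 0 0;0 0 0 .018 0 0 0;0 0 0 .018 0 0 0"
}}

```text
time_s: 8.58
position: [0.5837, -0.0221, 0.1326]
tcp_rot: [[-0.357, 0.911, -0.206], [0.789, 0.412, 0.455], [0.5, 0.0, -0.866]]
force: [4.0, -2.7, -3.6]
opening: 0.417
grasp_force: 30.0
```

Emit:
{"op": "jog_arm", "data": {
  "rows": "0 -.0015 .001 .002 0 0 0;0 -.0015 .001 .009 0 0 0;0 -.0015 .001 .016 0 0 0;0 -.0015 .001 .022 0 0 0;0 -.0015 .001 .026 0 0 0;0 -.0015 .001 .026 0 0 0"
}}

```text
time_s: 9.08
position: [0.5811, -0.0161, 0.1209]
tcp_rot: [[-0.357, 0.911, -0.208], [0.788, 0.413, 0.456], [0.501, -0.001, -0.865]]
force: [4.0, -2.4, -4.4]
opening: 0.416
grasp_force: 30.0
```

Emit:
{"op": "jog_arm", "data": {
  "rows": "0 -.001 .001 .003 0 0 0;0 -.001 .001 .006 0 0 0;0 -.001 .001 .008 0 0 0;0 -.001 .001 .008 0 0 0"
}}

```text
time_s: 9.42
position: [0.5809, -0.0153, 0.1196]
tcp_rot: [[-0.357, 0.911, -0.208], [0.788, 0.413, 0.456], [0.501, -0.001, -0.865]]
force: [1.9, -6.4, 8.1]
opening: 0.41
grasp_force: 30.0
```

The pedestal reaction shows the sleeve is home. I release it to let it seat, look, then regrip.

Emit:
{"op": "jog_arm", "data": {
  "rows": "0 0 0 0 0 0 0;0 0 0 0 0 0 0;.6 0 0 0 0 0 0;.6 0 0 0 0 0 0;.6 0 0 0 0 0 0;.6 0 0 0 0 0 0;.6 0 0 0 0 0 0;.6 0 0 0 0 0 0;.6 0 0 0 0 0 0"
}}

```text
time_s: 10.17
position: [0.5804, -0.0141, 0.1176]
tcp_rot: [[-0.357, 0.911, -0.209], [0.788, 0.413, 0.457], [0.502, -0.002, -0.865]]
force: [0.4, 0.8, 0.2]
opening: 0.594
grasp_force: 0.0
```

```bash
python3 - <<'E'
from h import *
s=capture("side"); rows()
for l in ("sleeve_a","sleeve_a_mid","pin_home"): print(l,[(np.round(d["point"],4).tolist(),round(d["conf"],2)) for d in spot_point(l,s)[:4]])
cv2.imwrite("pics/home.png",crop(s,310,135,60,60,10))
E
```

```text
t 10.2167 pos [ 0.5805 -0.0142  0.1176] op 0.5978695071144386 grip 0.0 F [-0.0595  0.4457  0.5842]
sleeve_a [([0.5702, -0.0002, 0.0869], 0.59), ([0.7005, -0.2258, -0.0004], 0.59), ([0.6484, 0.2024, 0.0046], 0.55)]
sleeve_a_mid [([0.6969, -0.2323, 0.0208], 0.7), ([0.5767, -0.0073, 0.1074], 0.59)]
pin_home [([0.2701, 0.1893, 0.1085], 0.94), ([0.5822, -0.0077, 0.1104], 0.6), ([0.6471, 0.202, 0.0018], 0.55)]
```

View pics/home.png

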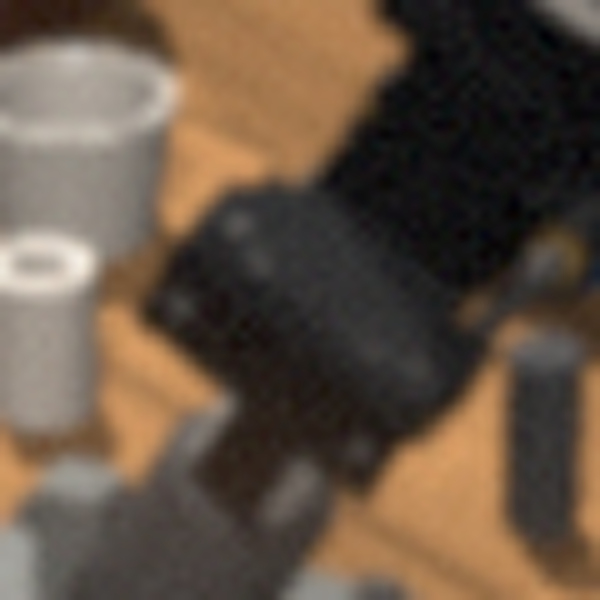

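The sleeve's end sits on the pedestal face (around (240,470)), so it is fully home. I regrip and withdraw along the pin.

Emit:
{"op": "jog_arm", "data": {
  "rows": "0 0 0 0 0 0 0;0 0 0 0 0 0 0;0 0 0 0 0 0 0;0 0 0 0 0 0 0;0 0 0 0 0 0 0;0 0 0 0 0 0 0;0 0 0 -.02 0 0 0;0 0 0 -.04 0 0 0;0 0 0 -.06 0 0 0;0 0 0 -.08 0 0 0;0 0 0 -.1 0 0 0;0 0 0 -.12 0 0 0;0 0 0 -.16 0 0 0;0 0 0 -.2 0 0 0;0 0 0 -.24 0 0 0;0 0 0 -.24 0 0 0;0 0 0 -.24 0 0 0"
}}

```text
time_s: 11.78
position: [0.6063, -0.07, 0.2226]
tcp_rot: [[-0.357, 0.911, -0.205], [0.789, 0.412, 0.455], [0.5, 0.001, -0.866]]
force: [-0.2, 0.4, -2.2]
opening: 0.41
grasp_force: 29.9
```

```bash
python3 - <<'E'
from h import *
# tray orientation from the network outline in top view
t=capture("top")
for l,h in (("tray",.018),("pan",.028)):
    d=outline_of(l,t)[0]; c=cv2.findContours(d["region"].astype(np.uint8),0,2)[0]; c=max(c,key=len)
    uv=cv2.boxPoints(cv2.minAreaRect(c)); ray=np.c_[(uv[:,0]-t["cx"])/t["fx"],(uv[:,1]-t["cy"])/t["fy"],np.ones(4)]@t["R"]; C=-t["R"].T@t["t"]
    print(l,d["conf"],(C+ray*((h-C[2])/ray[:,2])[:,None])[:,:2].tolist())
rows(((.47,.212,.24),Rt(60)),((.47,.212,.24),Rt(24.4)))
E
```

```text
tray 0.75 [[0.405753153917421, 0.2912505634243718], [0.5528600739964106, 0.26389500015726813], [0.5450670522227079, 0.2299051477321216], [0.3983480925089674, 0.2578828412589734]]
pan 0.77 [[0.38089565963595023, -0.22746498357924755], [0.5152418369385383, -0.2880839799245036], [0.4861119471995291, -0.3548061905365505], [0.35296569976068337, -0.2933215408642039]]
t 11.9333 pos [ 0.6046 -0.0684  0.2206] op 0.4128366162397265 grip 29.93908132026263 F [-1.5867  0.1203 -1.1712]
[ 0.557 -0.013  0.28 ] [ 0.205 -0.651 -0.773] mm 312
[ 0.557 -0.013  0.28 ] [-0.004 -0.672 -0.001] mm 312
```

Emit:
{"op": "jog_arm", "data": {
  "rows": "0 .0 0 -.03 0 -.1 0;0 .06 0 0 0 -.25 0;0 .12 0 .03 0 -.4 0;0 .2 -.005 .08 0 -.55 0;0 .28 -.01 .12 -.004 -.672 0;0 .36 -.013 .17 -.004 -.672 0;0 .44 -.013 .22 -.004 -.672 0;0 .5 -.013 .25 -.004 -.672 0;0 .557 -.013 .28 -.004 -.672 0;0 .557 -.013 .28 -.004 -.672 0;0 .557 -.013 .28 -.004 -.672 0;0 .557 -.013 .28 -.004 -.672 0"
}}

```text
time_s: 12.93
position: [0.4706, 0.2116, 0.2395]
tcp_rot: [[-0.414, 0.91, 0.001], [0.91, 0.414, -0.002], [-0.003, 0.0, -1.0]]
force: [0.1, -0.6, -0.9]
opening: 0.412
grasp_force: 29.9
```

```bash
python3 - <<'E'
from h import *
s=capture("side")
print([(d["point"],d["conf"]) for d in spot_point("tray",s)[:2]])
rows(((.47,.212,.06),Rt(24.4)),((.47,.212,.043),Rt(24.4)))
E
```

```text
[]
t 13.0333 pos [0.4717 0.2104 0.2397] op 0.409015300984183 grip 29.938606030118535 F [-0.1737  0.2705 -1.0569]
[ 0.005 -0.002  0.359] [ 0.001  0.003 -0.003] mm 180
[ 0.005 -0.002  0.393] [ 0.001  0.003 -0.003] mm 197
```

Emit:
{"op": "jog_arm", "data": {
  "rows": "0 0 0 .08 0 0 0;0 0 0 .16 0 0 0;0 0 0 .24 0 0 0;0 0 0 .32 0 0 0;0 0 0 .36 0 0 0;0 0 0 .376 0 0 0;0 0 0 .384 0 0 0;0 0 0 .388 0 0 0;0 0 0 .388 0 0 0;0 0 0 .388 0 0 0"
}}

```text
time_s: 13.87
position: [0.4731, 0.2112, 0.0476]
tcp_rot: [[-0.412, 0.911, 0.006], [0.911, 0.412, -0.001], [-0.003, 0.005, -1.0]]
force: [0.4, 0.1, -1.1]
opening: 0.414
grasp_force: 29.9
```

Emit:
{"op": "jog_arm", "data": {
  "rows": "0 0 0 .003 0 0 0;0 0 0 .006 0 0 0;0 0 0 .009 0 0 0;0 0 0 .009 0 0 0"
}}

```text
time_s: 14.2
position: [0.4719, 0.2113, 0.0419]
tcp_rot: [[-0.412, 0.911, 0.003], [0.911, 0.412, -0.001], [-0.002, 0.002, -1.0]]
force: [-0.5, -0.6, 0.5]
opening: 0.413
grasp_force: 29.9
```

Emit:
{"op": "jog_arm", "data": {
  "rows": "0 0 0 .002 0 0 0;0 0 0 .002 0 0 0;0 0 0 .002 0 0 0;.7 0 0 .002 0 0 0;.7 0 0 .002 0 0 0;.7 0 0 .002 0 0 0;.7 0 0 .002 0 0 0;.7 0 0 .002 0 0 0;.7 0 0 -.03 0 0 0;.7 0 0 -.1 0 0 0;.7 0 0 -.18 0 0 0;.7 0 0 -.26 0 0 0;1 0 0 -.3 0 0 0;1 0 0 -.3 0 0 0;1 0 0 -.3 0 0 0"
}}

```text
time_s: 15.45
position: [0.472, 0.2115, 0.193]
tcp_rot: [[-0.412, 0.911, 0.006], [0.911, 0.412, -0.001], [-0.003, 0.005, -1.0]]
force: [0.2, 0.7, -0.6]
opening: 0.852
grasp_force: 0.0
```

```bash
python3 - <<'E'
from h import *
s=capture("side")
print([(np.round(d["point"],4).tolist(),d["conf"]) for d in spot_point("sleeve_a",s)[:4]])
cv2.imwrite("pics/tray.png",crop(s,220,140,120,80,5))
# other sleeve .648,.201; log at .568,.372, cup at .734,.296: close along their perpendicular
for y in (24.4,0): rows(((.648,.201,.19),Rt(y)),((.648,.201,.045),Rt(y)))
E
```

```text
[([0.4684, 0.2137, 0.0059], 0.73), ([0.6504, 0.2022, 0.0037], 0.67), ([0.696, -0.2268, 0.0007], 0.63)]
t 15.55 pos [0.4704 0.2112 0.1907] op 0.9295505667343201 grip 0.0 F [0.0374 0.3052 0.5162]
[-0.165  0.315  0.002] [-0.001  0.002 -0.001] mm 178
[-0.164  0.315  0.292] [-0.001  0.002 -0.001] mm 230
t 15.55 pos [0.4704 0.2112 0.1907] op 0.9295505667343201 grip 0.0 F [0.0374 0.3052 0.5162]
[-0.165  0.315  0.002] [-0.     0.002  0.541] mm 178
[-0.164  0.315  0.292] [-0.     0.002  0.541] mm 230
```

View pics/tray.png

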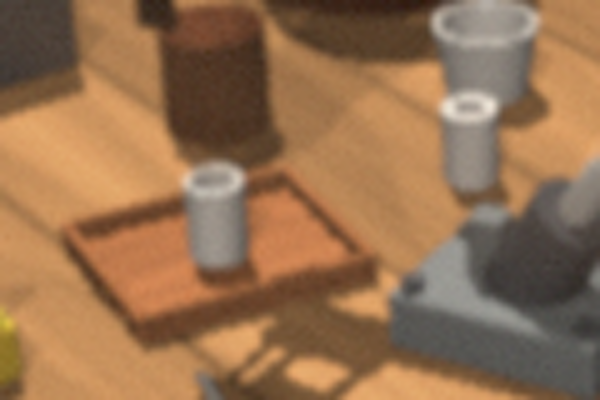

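The fitting sleeve stands upright in the tray at (215,215). Next is the thick-walled one at (470,145).

Emit:
{"op": "jog_arm", "data": {
  "rows": "1 -.165 .315 .002 0 0 .541;1 -.165 .315 .002 0 0 .541;1 -.165 .315 .002 0 0 .541;1 -.165 .315 .002 0 0 .541;1 -.165 .315 .002 0 0 .541;1 -.165 .315 .002 0 0 .541;1 -.165 .315 .002 0 0 .541;1 -.165 .315 .002 0 0 .541;1 -.165 .315 .08 0 0 .541;1 -.165 .315 .16 0 0 .541;1 -.165 .315 .22 0 0 .541;1 -.165 .315 .26 0 0 .541;1 -.165 .315 .292 0 0 .541;1 -.165 .315 .292 0 0 .541;1 -.165 .315 .292 0 0 .541"
}}

```text
time_s: 16.8
position: [0.647, 0.2012, 0.0454]
tcp_rot: [[-0.001, 1.0, -0.001], [1.0, 0.001, -0.002], [-0.002, -0.001, -1.0]]
force: [0.7, -0.4, -0.1]
opening: 0.997
grasp_force: 0.0
```

Emit:
{"op": "jog_arm", "data": {
  "rows": "0 0 0 0 0 0 0;0 0 0 0 0 0 0;0 0 0 0 0 0 0;0 0 0 0 0 0 0;0 0 0 0 0 0 0;0 0 0 0 0 0 0;0 0 0 0 0 0 0;0 0 0 0 0 0 0;0 0 0 0 0 0 0;0 0 0 0 0 0 0;0 0 0 0 0 0 0;0 0 0 0 0 0 0;0 0 0 -.08 0 0 0;0 0 0 -.16 0 0 0;0 0 0 -.24 0 0 0;0 0 0 -.32 0 0 0;0 0 0 -.38 0 0 0;0 0 0 -.38 0 0 0;0 0 0 -.38 0 0 0"
}}

```text
time_s: 18.38
position: [0.6497, 0.2015, 0.2386]
tcp_rot: [[-0.0, 1.0, 0.007], [1.0, 0.0, -0.001], [-0.001, 0.007, -1.0]]
force: [-0.0, 0.1, -1.4]
opening: 0.401
grasp_force: 30.0
```

```bash
python3 - <<'E'
from h import *
rows(((.56,-.02,.235),Rt(0)),((.447,-.255,.235),Rt(0)))
E
```

```text
t 18.3833 pos [0.6497 0.2015 0.2386] op 0.4006372490121668 grip 29.999472370545845 F [-0.0257  0.1242 -1.4287]
[-0.443 -0.179  0.006] [0.009 0.001 0.   ] mm 239
[-0.913 -0.405  0.005] [0.009 0.001 0.   ] mm 499
```

Emit:
{"op": "jog_arm", "data": {
  "rows": "0 -.913 -.405 0 0 0 0;0 -.913 -.405 0 0 0 0;0 -.913 -.405 0 0 0 0;0 -.913 -.405 0 0 0 0;0 -.913 -.405 0 0 0 0;0 -.913 -.405 0 0 0 0;0 -.913 -.405 0 0 0 0;0 -.913 -.405 0 0 0 0;0 -.913 -.405 0 0 0 0;0 -.913 -.405 0 0 0 0;0 -.913 -.405 0 0 0 0;0 -.913 -.405 0 0 0 0;0 -.913 -.405 0 0 0 0;0 -.913 -.405 0 0 0 0;0 -.913 -.405 0 0 0 0;0 -.913 -.405 0 0 0 0"
}}

```text
time_s: 19.72
position: [0.4459, -0.2536, 0.235]
tcp_rot: [[-0.001, 1.0, 0.0], [1.0, 0.001, 0.001], [0.001, 0.0, -1.0]]
force: [-0.8, 0.6, -1.1]
opening: 0.399
grasp_force: 30.0
```

```bash
python3 - <<'E'
from h import *
s=capture("side"); print([(np.round(d["point"],4).tolist(),d["conf"]) for d in spot_point("pan",s)[:2]])
rows(((.447,-.255,.055),Rt(0)),((.447,-.255,.049),Rt(0)))
E
```

```text
[([0.4478, -0.2593, -0.0006], 0.67)]
t 19.8167 pos [ 0.4464 -0.2535  0.2356] op 0.3985730257521855 grip 29.99960044515319 F [ 0.2589  0.2812 -1.7442]
[-0.003  0.001  0.361] [ 0.002 -0.     0.003] mm 181
[-0.003  0.001  0.373] [ 0.002 -0.     0.003] mm 187
```

Emit:
{"op": "jog_arm", "data": {
  "rows": "0 -.003 0 .08 0 0 0;0 -.006 0 .16 0 0 0;0 -.006 0 .24 0 0 0;0 -.006 0 .32 0 0 0;0 -.006 0 .352 0 0 0;0 -.006 0 .36 0 0 0;0 -.006 0 .366 0 0 0;0 -.006 0 .369 0 0 0;0 -.006 0 .369 0 0 0"
}}

```text
time_s: 20.57
position: [0.4479, -0.2589, 0.053]
tcp_rot: [[-0.001, 1.0, 0.005], [1.0, 0.001, -0.003], [-0.003, 0.005, -1.0]]
force: [0.9, -0.1, -0.5]
opening: 0.4
grasp_force: 30.0
```

Emit:
{"op": "jog_arm", "data": {
  "rows": "0 0 0 .003 0 0 0;0 0 0 .006 0 0 0;0 0 0 .006 0 0 0;0 0 0 .006 0 0 0;.65 0 0 .006 0 0 0;.65 0 0 .006 0 0 0;.65 0 0 .006 0 0 0;.65 0 0 .006 0 0 0;.65 0 0 .006 0 0 0;.65 0 0 -.03 0 0 0;.65 0 0 -.1 0 0 0;.65 0 0 -.18 0 0 0;.65 0 0 -.26 0 0 0;.65 0 0 -.34 0 0 0;.65 0 0 -.34 0 0 0;.65 0 0 -.34 0 0 0"
}}

```text
time_s: 21.9
position: [0.4474, -0.2592, 0.2241]
tcp_rot: [[0.0, 1.0, 0.007], [1.0, 0.0, -0.006], [-0.006, 0.007, -1.0]]
force: [-0.4, 0.4, -0.8]
opening: 0.65
grasp_force: 0.0
```

```bash
python3 - <<'E'
from h import *
s=capture("side"); rows()
for l in ("sleeve_a","pan","tray","oil_bottle","log","rod_end","rivet_cup","rim","hammer","screwdriver"): print(l,[(np.round(d["point"],3).tolist(),round(d["conf"],2)) for d in spot_point(l,s)[:4]])
cv2.imwrite("pics/end.png",crop(s,160,120,320,220,2.4))
E
```

```text
t 21.95 pos [ 0.4462 -0.2582  0.2222] op 0.6503855510459451 grip 0.0 F [-0.0169 -0.4592 -0.6589]
sleeve_a [([0.471, 0.213, 0.003], 0.79), ([0.698, -0.228, -0.0], 0.73), ([0.447, -0.258, 0.009], 0.67)]
pan [([0.448, -0.258, -0.003], 0.67)]
tray [([0.47, 0.211, -0.0], 0.78)]
oil_bottle [([0.665, -0.353, 0.002], 0.91), ([0.584, -0.006, 0.11], 0.41)]
log [([0.572, 0.372, -0.003], 0.72), ([0.471, 0.214, 0.031], 0.68)]
rod_end [([0.716, 0.047, 0.002], 0.42)]
rivet_cup [([0.733, 0.295, -0.003], 0.74)]
rim [([0.494, -0.43, -0.0], 0.78), ([0.472, 0.213, -0.001], 0.23)]
hammer [([0.789, -0.083, -0.001], 0.68)]
screwdriver [([0.36, -0.002, 0.004], 0.74)]
```

View pics/end.png

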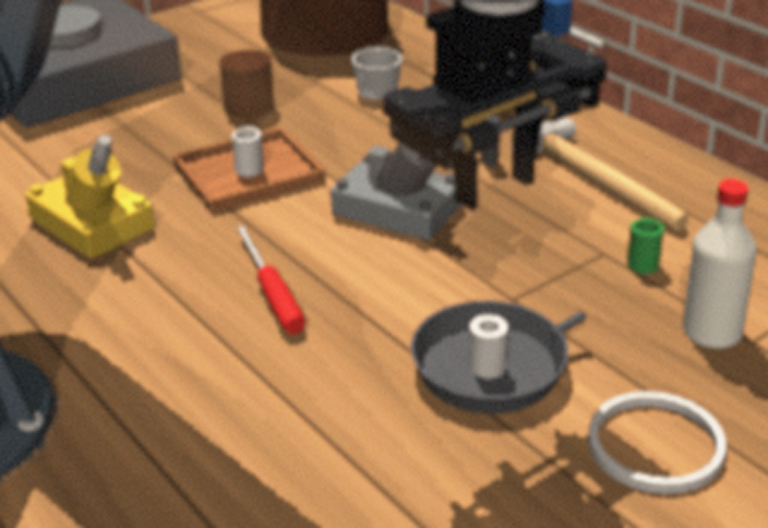

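The fitting sleeve stands in the tray at (248,152), the other in the pan at (488,345), and the bystanders have not moved. I hand in.

```bash
python3 -c "
from rig import bot
print(bot.hand_in())"
```

```text
the job is handed in; nothing more can be done
None
```

The thin-walled sleeve fitted: it slid fully home on the gauge pin, was released there briefly, and now stands upright in the tray; the other sleeve is in the pan, no bystander visibly moved, and the job was handed in at about 22 s (no verdict was returned).

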